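# Load the LED carrier tray into the ageing station

## Robot

A 6-joint arm with a two-finger parallel gripper is mounted at the origin on the work surface. World frame = base frame: x ahead of the robot, y to its left, z up, the work surface at z = 0. Lengths are in mm, angles in rad, forces in N, time in s.
With the tool pointing down it reaches from about 375 to 750 mm from the base axis. Payload 9 kg.
Tool frame: the origin (TCP) lies midway between the tips of the shut fingers; the grasp point (between the pads) lies 19 mm behind it; y points along the fingers, x is the direction in which the jaws open and shut, and the axes are right-handed (so a half turn about y gives the same grasp; the last joint's range is limited). The gripper opens to 85 mm and grips with 20 to 120 N. Pads are 22 mm wide; open, the fingers measure 114 mm over their backs; the gripper's body (76 mm by 85 mm) begins 54 mm behind the grasp point. The pads swing forward as they close: fully open they stand 13 mm farther back than shut.
Start: joints at [-1.492, 0.104, 0.097, 1.564, 0, 1.353], TCP at [175.486, -573.795, 231.331] pointing down, gripper open.
Joint ranges: [-2.99, 2.99], [-0.84, 1.86], [-1.1, 1.16], [-1.84, 2.11], [-1.51, 1.56], [-3.14, 3.14]. Speed limits (rad/s): [2.22, 2.22, 2.57, 3.14, 3.14, 3.14].

## Interface

Orientations are given as [roll, pitch, yaw] about the fixed x, y, z axes, in that order (R = Rz(yaw) Ry(pitch) Rx(roll)).
In Python, from bench import sensors, eyes, bot, nets gives the robot as it stands.
- The arm moves only by the shell command python3 -m inch 'ROWS' [FORCE]. ROWS is a JSON object of lists of equal length, an entry for each row: "grip": the finger opening in m, from 0 to 0.0854; "xyz": the shift along the world's x, y, z in m, a list of three; "yaw": the turn about the world's z in rad. A call has 1 to 8 rows; each row shifts and turns the commanded pose from where the row before left it; what a row does not reach is not made up. A row lasts 1/8 s, in which the tool goes at most 62.5 mm and 10.7 degrees, less where a joint would pass 70% of its speed; a pose out of reach is approached as far as the arm can. A call with a gripper value outside its range is refused whole. The fingers move at their own pace and stop on an object; FORCE is the grip in N (left out, the last holds). Time passes only in rows, so rows that do not move let the fingers close. It gives the time, the measured TCP pose, the force and the opening at its end, in the units of the state.
- sensors.observe(): the state, without advancing time (a new reading comes with each control period).
- eyes.grab_frame(name): name is "scene" or "top" or "wrist"; returns (picture, depth): 480x640x3 uint8, red, green, blue; 480x640 float32, mm along the optical axis (not along the pixel's ray), 0 where there is no reading.
- eyes.get_calibration(name): a dict with "camera_matrix" (3x3 intrinsics, pixels), "view" (4x4, takes a point from world to camera coordinates). Camera axes: x right, y down, z forward; pixel columns grow to the right and rows downward; lengths in mm; the calibration is good to about 2 mm. A picture is of the moment at which its call begins: read the wrist's pose just before it. get_calibration takes no time and is no camera call; for the wrist camera it gives the pose at the moment of the call.
- bot.job_done(): hands the job in, once; it reports no verdict.
Trained networks look in the newest picture that a camera, given by its name, has taken for a name from the list of things; names that differ only in an ending like _2 or _b are one class to them, and where a whole thing is asked for, a point or a joint stands for the part that bears it (a point fixed in the world has none). Each returns a list of dicts, best first, with "p" (0 to 1); they miss things now and then, are a little off and sometimes report something else, mostly with a low value. They report only what shows in the picture. A call takes as long as a camera call. They do not tell look-alikes from the thing itself.
- nets.find_in(label, camera): "centre" ([column, row] as shares, 0 to 1, of the picture: columns of its width, rows of its height, amid what is visible of it).
The state is a dict: "time_s": time; "joint_positions": joint angles; "joint_velocities": joint speeds; "effort": joint torques, N m; "eef_pos": TCP position; "tool_rot": TCP orientation; "wrist_force": force on the tool from outside, world axes, zero at the start; "torque": the same for the moment, N m; "gripper_width": finger opening in mm.
Only numpy, scipy, OpenCV 4.12 (cv2) and the standard library are available. Lean on these libraries where they do the work, as an engineer would, in place of code of your own. Each camera call takes 0.05 s, during which the arm holds its last target. There are 200 camera calls.

## Task

Load the carrier tray with the four LED modules into the dock on top of the cream ageing station: nose down over the blue lip and under the two rails, in against the spring contacts, then lay its tail down behind the lip so that the springs hold it there, lying flat on the deck. Don't force it, keep every module in its pocket, leave the other things on the bench where they are, and let go of the tray.

Things in the scene. Friction and masses are not known exactly. Their poses are not given: they have to be found in the camera images.
- tray: Loaded carrier tray: dark grey anodised plate 152 (x) x 110 (y) x 4 mm, flat on the table at first. Origin: centre of its underside; x points to the nose, z up. A block of 2 x 2 pockets, walls 12 mm high above the plate, fills x=-18.5..70.5, y=-44.5..44.5, so the plate stands out 10.5 mm on both sides as flanges. Mass 0.18 to 0.28 kg without the modules.
- tray_nose (a point): Middle of the tray's lower nose edge (the end with brass pads): tray x=76, z=0 mm.
- tray_tail (a point): Middle of the tray's lower tail edge, on the grip's side: tray x=-76, z=0 mm.
- tray_grip (a point): Point to grasp on the tray's black plastic grip block: tray x=-56, y=0, z=27 mm. The block is 20 mm thick along tray x, 36 mm along tray y, its top 40 mm above the tray's underside; 27 mm free between it and the pockets. The loaded tray's centre of mass lies about 70 mm ahead of it: grip firmly (80 N or more).
- dock: LED ageing station, fixed: cream chassis x=-125..135, y=-90..90 mm, with a flat deck 70 mm above the table. Origin: on the table below the middle; x is the way the tray slides in, z up. On the deck a cradle (blue lip in front, two C-rails, orange contact bar and black housing at the back) is bolted, straight along x, but shifted by an unknown -20 to +20 mm along x: find it by sight or touch.
- dock_middle (a point): Deck point at dock x=0, y=0, 70 mm above the table. Dark C-rails at x=-2..76 plus the cradle's shift: inner walls at y=+-57.5, flanges reach in to +-49, undersides 11 mm and tops 14 mm above the deck; mouths flare up and out over x=-20..-2 (plus shift). Over the lip the tray fits only nose down: about 4.2 degrees, and from 3.4 to 5 when fully in.
- dock_front (a point): Middle of the chassis's front edge, on the deck: dock x=-125. Blue lip: x=-84..-78 plus the cradle's shift, 110 mm long, 9 mm high above the deck. In the end the tray's tail edge lies behind the lip, held against its inner face (x=-78 plus shift) by the spring contacts, the tray flat on the deck.
- dock_back (a point): Middle of the chassis's back edge, on the deck: dock x=135. The orange contact bar's face is at x=67 plus the cradle's shift. The tray's nose pushes it in by up to 11 mm, then it stops hard: 3 N at first touch, 6 N after 7 mm (the tail just clears the lip), 8 N just before the stop (the tail is 4 mm past the lip). The springs push back. Housing from x=83 plus shift, 26 mm high.
- led0: LED module: round finned aluminium heat sink, 37 mm in diameter, 26 mm high, yellow LED on top, 45 g, standing loose in a pocket of the tray (pocket 40 mm square, 12 mm deep). Origin: centre of its underside.
- pocket0 (a point): Middle of the floor of the tray pocket in which led0 stands (tray x=47.5, y=21.5, z=4 mm).
- led1: LED module: round finned aluminium heat sink, 37 mm in diameter, 26 mm high, yellow LED on top, 45 g, standing loose in a pocket of the tray (pocket 40 mm square, 12 mm deep). Origin: centre of its underside.
- pocket1 (a point): Middle of the floor of the tray pocket in which led1 stands (tray x=47.5, y=-21.5, z=4 mm).
- led2: LED module: round finned aluminium heat sink, 37 mm in diameter, 26 mm high, yellow LED on top, 45 g, standing loose in a pocket of the tray (pocket 40 mm square, 12 mm deep). Origin: centre of its underside.
- pocket2 (a point): Middle of the floor of the tray pocket in which led2 stands (tray x=4.5, y=21.5, z=4 mm).
- led3: LED module: round finned aluminium heat sink, 37 mm in diameter, 26 mm high, yellow LED on top, 45 g, standing loose in a pocket of the tray (pocket 40 mm square, 12 mm deep). Origin: centre of its underside.
- pocket3 (a point): Middle of the floor of the tray pocket in which led3 stands (tray x=4.5, y=-21.5, z=4 mm).
- spare_tray: Empty tray like the loaded one; not part of the job, leave it.
- multimeter: Yellow and black multimeter, 160 x 82 x 40 mm; not part of the job, leave it.
- screwdriver: Screwdriver, 170 mm long; not part of the job, leave it.
- spare_led: One more LED module, standing on the table; not part of the job, leave it.
- loupe: Black eye loupe, 44 mm in diameter, 40 mm high; not part of the job, leave it.
- clamp_weight: Chromed cylinder weight, 56 mm in diameter, 80 mm high; not part of the job, leave it.
- parts_bin: Blue divided parts bin, 120 x 90 x 35 mm; not part of the job, leave it.
Things that resemble listed ones, but are neither listed nor needed, are in the scene too. What is shaped like the tray but orange is not meant.

How it is judged:
By the outcome, as a careful person would: the job done as asked, in the order asked, and still so for the second after the job is handed in, with the robot touching nothing.
It also fails if it takes over 51 s, if anything falls off the work surface, if the arm or the gripper's body presses on something with over 40 N, if the wrist force passes 120 N, or if a joint passes its speed limit or range.

## Working session

There is one attempt and no reset: what is moved stays moved. The work goes in short steps, Python scripts to look and compute and a shell command to move; the robot and the scene stay as the last step left them, time stands still between calls to the robot, and variables do not carry over. Pictures are saved under pics/ and viewed, about 8 in all and at most 12, crops included, and the job is handed in when it is done.

```bash
mkdir -p pics; ls
cat > h.py <<'E'
import numpy as np,cv2
from bench import sensors,eyes,bot,nets
def snap(c,name=None):
    im,d=eyes.grab_frame(c); k=eyes.get_calibration(c)
    if name: cv2.imwrite(f'pics/{name}.png',im[:,:,::-1])
    return im,d,np.array(k['camera_matrix']),np.array(k['view'])
def cloud(d,K,V):
    v,u=np.mgrid[:480,:640]; z=d.astype(float)
    P=np.stack([(u-K[0,2])/K[0,0]*z,(v-K[1,2])/K[1,1]*z,z,np.ones_like(z)],-1)
    W=P@np.linalg.inv(V).T; W=W[...,:3]; W[d==0]=np.nan
    return W
def proj(p,K,V):
    c=V@np.r_[p,1]; return (K@c[:3]/c[2])[:2]
E
python3 - <<'E'
from h import *
print(sensors.observe())
for c in ['top','scene']:
    im,d,K,V=snap(c,c+'0'); W=cloud(d,K,V); np.save(c+'W.npy',W)
    print(c,'campos',np.linalg.inv(V)[:3,3].round())
    for l in (['tray','tray_grip','tray_nose','tray_tail','led0','dock','dock_middle','spare_tray'] if c=='top' else ['tray_grip','tray']):
        for r in nets.find_in(l,c)[:6]:
            u,v=r['centre'][0]*640,r['centre'][1]*480
            print(l,round(r['p'],2),round(u),round(v),W[int(min(v,479)),int(min(u,639))].round())
E
```

```text
pics
{'time_s': 0.0, 'joint_positions': array([-1.49171925e+00,  1.04692918e-01,  9.64347444e-02,  1.56386295e+00,
       -1.45954801e-05,  1.35309985e+00]), 'joint_velocities': array([-0.00049526,  0.00046825, -0.00010096,  0.00017132,  0.00090651,
       -0.00083888]), 'effort': array([ 5.15115262e-04, -5.56942427e+01,  5.03640282e+01,  1.75489741e-02,
       -3.48086742e-04, -1.05365845e-05]), 'eef_pos': array([ 175.44184455, -573.4312417 ,  230.50704319]), 'tool_rot': array([-1.57052445e+00,  1.29668467e-03, -1.27402259e+00]), 'wrist_force': array([-0.2917062 ,  0.00205459, -0.8335714 ]), 'torque': array([-0.02157097, -0.05448718,  0.01011644]), 'gripper_width': 85.16898908157975}
top campos [ 398.  -80. 1437.]
tray 0.91 398 351 [ 242. -283.    6.]
tray 0.84 374 263 [ 474. -216.   11.]
tray 0.78 535 311 [ 350. -647.    6.]
tray 0.59 116 293 [387. 458.  35.]
tray 0.34 370 274 [ 443. -203.   31.]
tray_grip 0.95 396 351 [ 241. -277.    5.]
tray_grip 0.75 372 259 [ 481. -210.   12.]
tray_grip 0.73 540 310 [ 350. -658.    5.]
tray_nose 0.95 395 351 [ 241. -272.    6.]
tray_nose 0.92 3
[... 279 characters left out ...]

led0 0.59 372 273 [ 444. -212.   26.]
led0 0.58 355 278 [ 433. -164.   28.]
led0 0.46 347 266 [ 461. -145.   32.]
led0 0.45 360 260 [ 478. -177.   23.]
led0 0.42 215 211 [601. 200.  70.]
dock 0.76 212 211 [598. 206.  69.]
dock 0.74 374 261 [ 477. -219.    1.]
dock 0.72 351 268 [ 459. -153.   31.]
dock_middle 0.73 213 211 [599. 203.  68.]
dock_middle 0.2 390 151 [ 775. -261.   15.]
spare_tray 0.93 392 155 [ 768. -267.    9.]
scene campos [1370. -357. 1049.]
tray_grip 0.97 278 265 [ 493. -226.    5.]
tray_grip 0.82 119 267 [ 348. -660.   10.]
tray_grip 0.75 241 215 [ 249. -280.    6.]
tray 0.9 281 265 [ 491. -214.    2.]
tray 0.68 121 270 [ 355. -657.    2.]
tray 0.48 428 249 [634. 174.  71.]
```

View pics/top0.png

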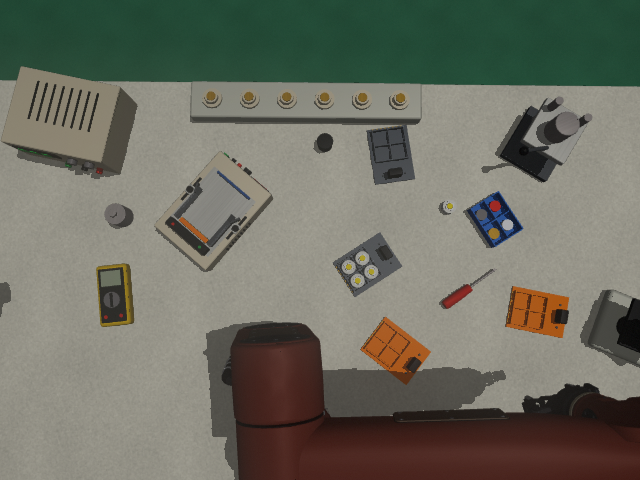

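View pics/scene0.png

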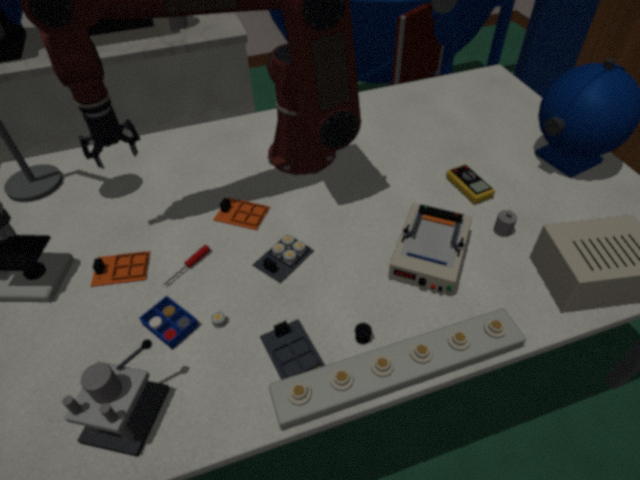

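Run:
```python
from h import *
W=np.load('topW.npy'); im=cv2.imread('pics/top0.png')
x,y,z=W[...,0],W[...,1],W[...,2]
k=eyes.get_calibration('wrist'); print('wrist cam',np.array(k['camera_matrix']).round(),np.linalg.inv(k['view']).round(2))
# tray LEDs & grip
roi=(x>400)&(x<540)&(y>-300)&(y<-120)
print('table z',np.nanmedian(z[(x>500)&(x<600)&(y>-100)&(y<-50)]))
m=roi&(z>22)
n,l,s,c=cv2.connectedComponentsWithStats(m.astype(np.uint8))
for i in range(1,n):
    if s[i,4]>8: print('blob',s[i,4],c[i].round(),W[l==i].mean(0).round(1))
# tray dark plate by colour
hsv=cv2.cvtColor(im,cv2.COLOR_BGR2HSV)
m=(roi&(hsv[...,2]<110)).astype(np.uint8)
m=cv2.morphologyEx(m,cv2.MORPH_CLOSE,np.ones((15,15)))
P=W[m>0]; P=P[np.isfinite(P[:,0])]
print('tray rect',cv2.minAreaRect(P[:,:2].astype(np.float32)),len(P))
# dock
roi=(x>430)&(x<760)&(y>40)&(y<350)
m=roi&(z>55)&(z<120)
n,l,s,c=cv2.connectedComponentsWithStats(m.astype(np.uint8)); i=1+s[1:,4].argmax()
P=W[l==i]; print('dock rect',cv2.minAreaRect(P[:,:2].astype(np.float32)),len(P), np.nanmedian(P[:,2]))
b=roi&(hsv[...,0]>100)&(hsv[...,0]<125)&(hsv[...,1]>110)&(z>60)
o=roi&(hsv[...,0]<16)&(hsv[...,1]>130)&(z>60)
for nme,mm in (('lip',b),('bar',o)):
    P=W[mm]; print(nme,len(P),cv2.minAreaRect(P[:,:2].astype(np.float32)),np.median(P,0).round(1))
```

```text
wrist cam [[362.   0. 316.]
 [  0. 362. 237.]
 [  0.   0.   1.]] [[ 2.9000e-01 -9.1000e-01 -3.1000e-01  2.5538e+02]
 [-9.6000e-01 -2.8000e-01 -9.0000e-02 -5.4884e+02]
 [ 0.0000e+00  3.2000e-01 -9.5000e-01  3.7498e+02]
 [ 0.0000e+00  0.0000e+00  0.0000e+00  1.0000e+00]]
table z -0.596498805730107
blob 115 [386. 252.] [ 498.6 -246.    38.6]
blob 154 [362. 258.] [ 484.  -184.7   28.5]
blob 150 [348. 266.] [ 460.2 -148.7   29. ]
blob 154 [371. 271.] [ 447.8 -208.4   28.2]
blob 153 [357. 280.] [ 424.2 -172.7   28.3]
tray rect ((468.3681945800781, -199.51763916015625), (111.02169799804688, 152.85231018066406), 32.978424072265625) 2184
dock rect ((603.083984375, 204.680419921875), (181.73524475097656, 261.9265441894531), 50.208885192871094) 6956 70.42435588685248
lip 66 ((666.8292846679688, 152.26617431640625), (105.1757583618164, 4.237704277038574), 50.04077911376953) [666.1 151.3  78.6]
bar 178 ((550.6102294921875, 254.29092407226562), (98.15361785888672, 28.60803985595703), 61.7650032043457) [550.  250.7  80.2]
```

```bash
python3 -m inch '{"grip":[0.085,0.085,0.085,0.085,0.085,0.085,0.085,0.085],"xyz":[[0.032,0.0325,0],[0.032,0.0325,0],[0.032,0.0325,0],[0.032,0.0325,0],[0.032,0.0325,0],[0.032,0.0325,0],[0.032,0.0325,0],[0.032,0.0325,0]],"yaw":[0.18,0.18,0.18,0.18,0.18,0.18,0.18,0.18]}'
python3 -m inch '{"grip":[0.085,0.085,0.085],"xyz":[[0.034,0.034,-0.01],[0.033,0.034,-0.01],[0,0,0]],"yaw":[0.18,0.18,0.05]}'
python3 - <<'E'
from h import *
im,d,K,V=snap('wrist','w1'); W=cloud(d,K,V); np.save('w1.npy',W)
o=sensors.observe(); print(o['eef_pos'],o['tool_rot'],o['wrist_force'],o['time_s'])
for l in ['tray_grip','led0']:
    for r in nets.find_in(l,'wrist')[:4]:
        u,v=r['centre'][0]*640,r['centre'][1]*480; print(l,round(r['p'],2),round(u),round(v),W[int(v),int(u)].round())
E
```

```text
time_s: 1.6
eef_pos: [432.4, -312.7, 231.5]
tool_rot: [-1.571, -0.0, 0.172]
wrist_force: [-0.7, 0.1, 0.7]
gripper_width: 85.1
time_s: 1.98
eef_pos: [499.8, -243.1, 210.4]
tool_rot: [-1.569, -0.0, 0.583]
wrist_force: [0.5, -1.0, -0.5]
gripper_width: 85.3
[ 499.20546949 -244.22557223  210.84747458] [-1.57003801e+00  1.20521618e-04  5.83188146e-01] [-0.73890025  0.32474433  1.16157436] 2.025
tray_grip 0.82 20 384 [ 326. -620.    5.]
tray_grip 0.59 316 160 [ 476. -210.    5.]
tray_grip 0.42 123 297 [ 385. -430.   25.]
tray_grip 0.33 632 233 [780. -95.   9.]
led0 0.82 288 86 [ 422. -170.   33.]
led0 0.81 337 142 [ 480. -184.   32.]
led0 0.75 341 91 [ 461. -148.   32.]
led0 0.57 289 145 [ 448. -208.   32.]
```

View pics/w1.png

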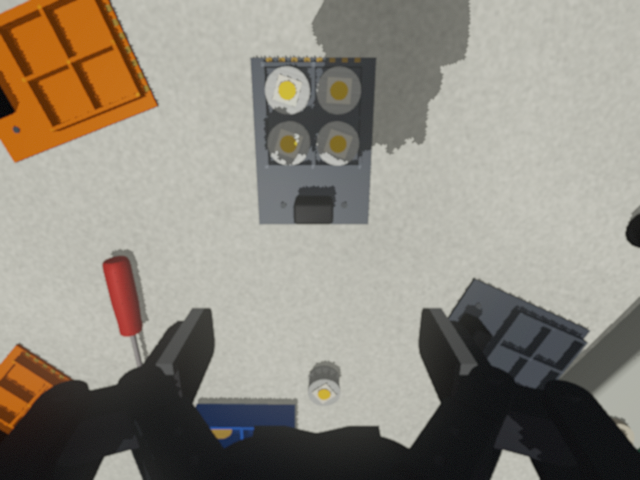

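Run:
```python
from h import *
W=np.load('w1.npy'); im=cv2.imread('pics/w1.png')
x,y,z=W[...,0],W[...,1],W[...,2]
print('table',np.nanmedian(z[200:260,450:560]))
v,u=np.mgrid[:480,:640]
roi=(u>235)&(u<395)&(v>45)&(v<235)
c=np.deg2rad(123);a=np.array([np.cos(c),np.sin(c)]);b=np.array([-a[1],a[0]])
m=roi&(z>34); P=W[m]; print('griptop n',len(P),np.median(P,0),cv2.minAreaRect(P[:,:2].astype(np.float32)))
m=roi&(z>2.5)&(z<9)
Q=W[m][:,:2]; 
r=cv2.minAreaRect(Q.astype(np.float32)); print(len(Q),r)
q=(Q-[468.4,-199.5]); print([np.percentile(q@k,[.3,99.7]).round(1) for k in (a,b)])
m=roi&(z>24)&(z<35)
n,l,s,cc=cv2.connectedComponentsWithStats(m.astype(np.uint8))
for i in range(1,n):
    if s[i,4]>60: print('led',s[i,4],W[l==i].mean(0).round(1))
```

```text
table 1.3669737452462698
griptop n 879 [ 497.63085691 -245.5824707    41.12659862] ((469.20538330078125, -208.36961364746094), (36.07080841064453, 115.93521118164062), 37.10736083984375)
10642 ((469.32049560546875, -200.71331787109375), (161.44078063964844, 172.42864990234375), 33.371673583984375)
[array([-85.2,  82.8]), array([-73.2,  74. ])]
led 1652 [ 423.2 -172.    30. ]
led 1655 [ 459.  -148.4   30.1]
led 1447 [ 446.8 -207.8   30.1]
led 1449 [ 482.5 -184.3   30.1]
led 110 [ 492.9 -238.4   29.8]
```

```bash
python3 -m inch '{"grip":[0.085,0.085,0.085,0.085,0.085,0.085],"xyz":[[0,0,-0.05],[0,0,-0.055],[0,0,-0.05],[0,0,-0.03],[0,0,-0.018],[0,0,0]],"yaw":[0,0,0,0,0,0]}'
python3 -m inch '{"grip":[0.03,0.03,0.03,0.03,0.03,0.03],"xyz":[[0,0,0],[0,0,0],[0,0,0],[0,0,0],[0,0,0],[0,0,0]],"yaw":[0,0,0,0,0,0]}' 25
```

```text
time_s: 2.88
eef_pos: [497.8, -245.8, 7.8]
tool_rot: [-1.57, 0.0, 0.575]
wrist_force: [0.4, 1.1, 0.8]
gripper_width: 85.0
time_s: 3.62
eef_pos: [499.1, -246.4, 9.5]
tool_rot: [-1.573, -0.0, 0.576]
wrist_force: [-1.1, -0.6, 7.0]
gripper_width: 35.5
```

```bash
cat >> h.py <<'E'
def tilt(c='wrist',name=None,ang=123.2,org=None):
    """fit plane to plate+LED tops in tray; report pitch via led tops & nose heights"""
    im,d,K,V=snap(c,name); W=cloud(d,K,V)
    o=sensors.observe(); t=o['eef_pos']; a=np.deg2rad(ang); A=np.array([[np.cos(a),np.sin(a)],[-np.sin(a),np.cos(a)]])
    q=(W[...,:2]-t[:2])@A.T; h=W[...,2]-t[2]   # tray coords rel. TCP
    out={}
    import itertools
    for nm,(x0,x1,ya,yb) in dict(flange=(0,128,46.5,53)).items():
        P=[]
        for s in (1,-1):
            m=(q[...,0]>x0+25)&(q[...,0]<x1)&(s*q[...,1]>ya)&(s*q[...,1]<yb)&(h>-45)&(h<30)
            p=np.c_[q[m],h[m]]; P.append(p); out[nm+str(s)]=(len(p),np.polyfit(p[:,0],p[:,2],1).round(4) if len(p)>20 else None)
        P=np.vstack(P)
    L=[]
    for lx,ly in [(103.5,21.5),(103.5,-21.5),(60.5,21.5),(60.5,-21.5)]:
        m=(np.hypot(q[...,0]-lx,q[...,1]-ly)<14); L.append((np.nanmedian(h[m]).round(1)))
    out['led']=L; p=np.polyfit([103.5,103.5,60.5,60.5],L,1); out['pitch_led_deg']=np.degrees(np.arctan(p[0])).round(2)
    out['nose_h']=(p[1]+132*p[0]-30)+t[2]
    out['tcp']=t.round(1); out['f']=o['wrist_force'].round(1); out['rot']=o['tool_rot'].round(3); out['t']=o['time_s']
    for k,v in out.items(): print(k,v)
    return W
E
python3 -c "
from h import *
tilt()"
python3 -m inch '{"grip":[0.03,0.03,0.03,0.03,0.03],"xyz":[[-0.0003,0.0005,0.0025],[-0.0003,0.0005,0.0025],[-0.0003,0.0005,0.0025],[-0.0003,0.0004,0.0025],[0,0,0]],"yaw":[0,0,0,0,0]}' 25
python3 -c "
from h import *
tilt()"
```

```text
flange1 (3040, array([ 9.0000e-04, -4.5808e+00]))
flange-1 (3078, array([-4.0000e-04, -4.4799e+00]))
led [np.float64(20.8), np.float64(20.8), np.float64(20.8), np.float64(20.8)]
pitch_led_deg -0.0
nose_h 0.3453577441336648
tcp [ 499.1 -246.4    9.5]
f [-1.2 -0.3  6.6]
rot [-1.573 -0.     0.576]
t 3.675
time_s: 4.3
eef_pos: [497.4, -243.9, 18.5]
tool_rot: [-1.571, -0.0, 0.576]
wrist_force: [0.5, -0.2, -4.5]
gripper_width: 35.3
flange1 (3094, array([-3.3000e-03, -4.4408e+00]))
flange-1 (3025, array([-3.2000e-03, -4.4995e+00]))
led [np.float64(20.5), np.float64(20.5), np.float64(20.7), np.float64(20.6)]
pitch_led_deg -0.2
nose_h 8.79267207862808
tcp [ 497.3 -243.9   18.4]
f [ 0.3 -0.2 -4.6]
rot [-1.571 -0.     0.576]
t 4.35
```

```bash
python3 -m inch '{"grip":[0.03,0.03,0.03],"xyz":[[0,0,0],[0,0,0.025],[0,0,0]],"yaw":[0,0,0]}' 20
python3 -c "
from h import *
tilt()"
```

```text
time_s: 4.72
eef_pos: [498.5, -244.9, 45.0]
tool_rot: [-1.574, -0.001, 0.576]
wrist_force: [0.2, -0.3, -4.2]
gripper_width: 35.9
flange1 (3459, array([-0.0912, -4.7988]))
flange-1 (2522, array([-0.0904, -4.8634]))
led [np.float64(11.2), np.float64(11.2), np.float64(15.1), np.float64(15.1)]
pitch_led_deg -5.18
nose_h 22.390374346190654
tcp [ 497.9 -244.4   43.8]
f [-0.6 -0.2 -4.6]
rot [-1.572e+00 -1.000e-03  5.760e-01]
t 4.775
```

```bash
python3 -m inch '{"grip":[0.03,0.03],"xyz":[[0,0,0],[0,0,0]],"yaw":[0,0]}' 100
python3 -c "
from h import *
tilt()"
```

```text
time_s: 5.03
eef_pos: [496.8, -243.5, 42.3]
tool_rot: [-1.569, 0.0, 0.576]
wrist_force: [-0.0, -0.3, -3.6]
gripper_width: 34.8
flange1 (3466, array([-0.0877, -5.0388]))
flange-1 (2511, array([-0.0868, -5.1929]))
led [np.float64(11.3), np.float64(11.3), np.float64(15.0), np.float64(15.0)]
pitch_led_deg -4.92
nose_h 21.35558729742572
tcp [ 496.9 -243.6   42.5]
f [ 0.1  0.2 -3.5]
rot [-1.57   0.     0.576]
t 5.075
```

```bash
python3 -m inch '{"grip":[0.03,0.03,0.03,0.03,0.03],"xyz":[[0,0,-0.02],[0,0,-0.002],[0,0,-0.001],[0,0,-0.001],[0,0,0]],"yaw":[0,0,0,0,0]}' 30
python3 -c "
from h import *
tilt()"
```

```text
time_s: 5.7
eef_pos: [497.0, -243.5, 19.4]
tool_rot: [-1.57, 0.0, 0.576]
wrist_force: [-2.8, 1.9, 3.8]
gripper_width: 34.5
flange1 (3465, array([-0.0725, -5.0191]))
flange-1 (2528, array([-0.0726, -5.0528]))
led [np.float64(12.9), np.float64(12.8), np.float64(15.9), np.float64(15.8)]
pitch_led_deg -3.99
nose_h 0.27555818649316066
tcp [ 497.  -243.5   19.4]
f [-3.2  2.7  4.1]
rot [-1.57   0.     0.576]
t 5.75
```

```bash
python3 -m inch '{"grip":[0.03,0.03,0.03,0.03,0.03],"xyz":[[0,0,0],[0,0,0],[0,0,0.04],[0,0,0.06],[0,0,0.06]],"yaw":[0,0,0,0,0]}' 110
python3 - <<'E'
from h import *
tilt()
for c in ['top','scene']:
    W=np.load(c+'W.npy'); im=cv2.imread(f'pics/{c}0.png'); hsv=cv2.cvtColor(im,cv2.COLOR_BGR2HSV)
    x,y,z=W[...,0],W[...,1],W[...,2]
    roi=(x>430)&(x<760)&(y>40)&(y<370)
    m=roi&(z>62)&(z<110)
    n,l,s,_=cv2.connectedComponentsWithStats(m.astype(np.uint8)); i=1+s[1:,4].argmax()
    P=W[l==i]; m2=abs(P[:,2]-70)<6
    r=cv2.minAreaRect(P[:,:2].astype(np.float32)); r2=cv2.minAreaRect(P[m2][:,:2].astype(np.float32)); print(c,r,r2,np.median(P[m2][:,2]))
    a=np.deg2rad(140.2); A=np.array([[np.cos(a),np.sin(a)],[-np.sin(a),np.cos(a)]]); O=np.array([606.9,201.5])
    q=(W[...,:2]-O)@A.T; X,Y=q[...,0],q[...,1]; dm=roi&(z>62)
    # chassis side edges as function of x ; 
    for x0 in (-110,-60,0,60,110):
        k=dm&(abs(X-x0)<8)&(abs(z-70)<5); print(' x',x0,'Y',np.percentile(Y[k],[1,99]).round(1) if k.sum() else None,k.sum())
    for y0 in (-70,0,70):
        k=dm&(abs(Y-y0)<12); print(' y',y0,'X',np.percentile(X[k],[.5,99.5]).round(1))
    b=dm&(hsv[...,0]>100)&(hsv[...,0]<125)&(hsv[...,1]>90)&(abs(X)<125)&(abs(Y)<85)
    print(' lip X',np.percentile(X[b],[5,50,95]).round(1),'Y',np.percentile(Y[b],[1,99]).round(1),np.polyfit(Y[b],X[b],1).round(3),np.median(z[b]))
    o=dm&(hsv[...,0]<16)&(hsv[...,1]>130)&(abs(Y)<40)&(X>30)&(X<110)
    print(' bar X',np.percentile(X[o],[3,50,97]).round(1),np.median(z[o]),np.polyfit(Y[o],X[o],1).round(3))
    hh=dm&(z>91)&(X>40)&(X<125); print(' housing X',np.percentile(X[hh],[2,98]).round(1),'Y',np.percentile(Y[hh],[2,98]).round(1),np.median(z[hh]))
    for sgn in (1,-1):
        k=dm&(z>78)&(z<90)&(sgn*Y>44)&(sgn*Y<75)&(X>-30)&(X<60)&(hsv[...,2]<90); print(' rail',sgn,k.sum(),np.percentile(X[k],[2,98]).round(1),np.percentile(Y[k],[3,97]).round(1),np.polyfit(X[k],Y[k],1).round(3))
E
```

```text
time_s: 6.38
eef_pos: [497.5, -244.3, 180.6]
tool_rot: [-1.572, -0.0, 0.576]
wrist_force: [0.8, -1.6, -4.4]
gripper_width: 34.2
flange1 (3496, array([-0.101 , -5.1764]))
flange-1 (2470, array([-0.1002, -4.9766]))
led [np.float64(10.0), np.float64(10.1), np.float64(14.2), np.float64(14.3)]
pitch_led_deg -5.58
nose_h 167.1019715519547
tcp [ 499.9 -246.2  189.8]
f [ 1.6 -0.7  7.3]
rot [-1.582 -0.003  0.576]
t 6.425
top ((602.5479125976562, 205.16616821289062), (181.80322265625, 260.3255310058594), 50.13967514038086) ((602.3445434570312, 205.16778564453125), (181.56405639648438, 259.8977966308594), 49.94404220581055) 69.6578882816184
 x -110 Y [-86.5  88.7] 390
 x -60 Y [-87.2  88.8] 383
 x 0 Y [-85.4  88.3] 260
 x 60 Y [-86.4  88.4] 319
 x 110 Y [-88.9  88.9] 233
 y -70 X [-122.7  133.7]
 y 0 X [-122.6  134.1]
 y 70 X [-122.5  133.9]
 lip X [-79.4 -77.3 -75.4] Y [-51.8  51.6] [ 5.0000e-03 -7.7386e+01] 78.7087869535319
 bar X [70.7 76.3 81.9] 80.01703981207447 [-3.0000e-03  7.6219e+01]
 housing X [ 86.7 107.6] Y [-60.7  61.8] 95.45270837086127
 rail 1 190 [-17.3  58.7] [49.6 71.7] [-0.067 59.431]
 rail -1 181 [-18.7  58.4] [-71.9 -49.5] [  0.089 -59.5  ]
scene ((603.9548950195312, 203.42095947265625), (180.13442993164062, 264.1552734375), 50.15367126464844) ((603.9710083007812, 203.44021606445312), (180.0842742919922, 264.1552734375), 50.15366744995117) 70.4082851892083
 x -110 Y [-88.   86.8] 305
 x -60 Y [-87.9  87.4] 260
 x 0 Y [-87.9  85.3] 200
 x 60 Y [-86.7  86.7] 203
 x 110 Y [-88.5  88.6] 62
 y -70 X [-124.7  129.9]
 y 0 X [-125.1  104.8]
 y 70 X [-124.7  132.3]
 lip X [-81.8 -79.1  91.1] Y [-48.7  50.7] [  0.238 -46.897] 79.10644764338497
 bar X [68.5 78.5 90.7] 79.73711575174775 [8.0000e-03 7.9244e+01]
 housing X [ 83.5 108.6] Y [-60.7  60.5] 95.84967939119048
 rail 1 105 [-20.4  55.7] [49.5 72.9] [-0.148 61.819]
 rail -1 117 [-21.3  57.2] [-73.1 -49.4] [  0.131 -61.211]
```

```bash
python3 -m inch '{"grip":[0.03,0.03,0.03,0.03,0.03,0.03,0.03,0.03],"xyz":[[0.010,0.017,0],[0.018,0.030,0],[0.023,0.039,0],[0.026,0.044,0],[0.026,0.044,0],[0.026,0.044,0],[0.026,0.044,0],[0.025,0.042,0]],"yaw":[0.02,0.03,0.04,0.04,0.04,0.04,0.04,0.027]}'
python3 -m inch '{"grip":[0.03,0.03,0.03,0.03,0.03],"xyz":[[0.020,0.033,0],[0.013,0.022,0],[0,0,0],[0,0,0],[0,0,0]],"yaw":[0.02,0,0,0,0]}'
python3 - <<'E'
from h import *
W=tilt('wrist','w2',140.0)
z=W[...,2]; t=sensors.observe()['eef_pos']
m=(np.hypot(W[...,0]-t[0],W[...,1]-t[1])<150)&(abs(z-t[2]-12.5)<6)
n,l,s,c=cv2.connectedComponentsWithStats(m.astype(np.uint8))
for i in range(1,n):
    if s[i,4]>300: print(s[i,4],W[l==i].mean(0).round(1))
snap('scene','s2')
E
```

```text
time_s: 7.42
eef_pos: [677.5, 62.7, 176.6]
tool_rot: [-1.569, 0.001, 0.855]
wrist_force: [0.6, -1.5, -3.6]
gripper_width: 34.5
time_s: 8.05
eef_pos: [709.9, 114.5, 178.8]
tool_rot: [-1.57, 0.0, 0.872]
wrist_force: [-0.1, -0.0, -4.5]
gripper_width: 34.2
flange1 (3366, array([-0.0887, -5.176 ]))
flange-1 (2600, array([-0.0881, -5.2779]))
led [np.float64(11.1), np.float64(11.1), np.float64(14.9), np.float64(14.9)]
pitch_led_deg -5.05
nose_h 157.65425107359252
tcp [710.  114.4 179.1]
f [ 0.8  1.1 -3.3]
rot [-1.571  0.     0.872]
t 8.1
10227 [618.9 164.8 189.7]
10168 [645.9 197.3 189.6]
8242 [650.6 137.6 193.3]
8253 [678.3 170.2 193.3]
1872 [703.1 121.3 192. ]
```

View pics/w2.png

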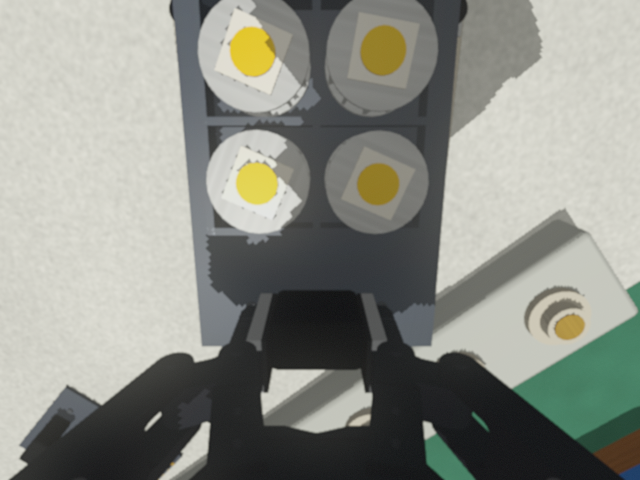

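```bash
cat >> h.py <<'E'
def edges(ang,c='wrist'):
    im,d,K,V=snap(c); W=cloud(d,K,V); t=sensors.observe()['eef_pos']
    a=np.deg2rad(ang); A=np.array([[np.cos(a),np.sin(a)],[-np.sin(a),np.cos(a)]])
    q=(W[...,:2]-t[:2])@A.T; h=W[...,2]-t[2]
    m=(q[...,0]>25)&(q[...,0]<115)&(abs(q[...,1])>46)&(abs(q[...,1])<54)&(abs(h+9)<12)
    p=np.polyfit(q[...,0][m],h[m],1); r=abs(h-np.polyval(p,q[...,0]))<2.5
    E=[]
    for x0 in np.arange(0,125,8):
        k=r&(abs(q[...,0]-x0)<4)&(abs(q[...,1])<62)
        if k.sum()>50: E.append([x0,q[...,1][k].min(),q[...,1][k].max()])
    E=np.array(E); print(E.round(1)[::2].tolist())
    for j in (1,2): print('edge',np.polyfit(E[:,0],E[:,j],1).round(4))
    k=r&(abs(q[...,1])<30); print('tail x',q[...,0][k].min(),'tcp',t.round(1),'pitch',np.degrees(np.arctan(p[0])).round(2))
    return W
E
python3 - <<'E'
from h import *
W=edges(140.15)
a=np.deg2rad(140.15); A=np.array([[np.cos(a),np.sin(a)],[-np.sin(a),np.cos(a)]]); O=np.array([606.9,201.5])
q=(W[...,:2]-O)@A.T; X,Y,z=q[...,0],q[...,1],W[...,2]
for x0 in range(-120,60,20):
    k=(abs(X-x0)<10)&(z>60)&(z<76)
    if k.sum(): print(x0,k.sum(),np.percentile(Y[k],[.5,99.5]).round(1),np.median(z[k]).round(1))
k=(z>77)&(z<100)&(abs(Y)>40)&(abs(Y)<80); print('rail bits',k.sum(), [ (s,np.percentile(X[k&(s*Y>0)],[1,99]).round(1),np.percentile(Y[k&(s*Y>0)],[1,99]).round(1)) for s in (1,-1) if (k&(s*Y>0)).sum()])
E
```

```text
[[0.0, -55.6, 54.7], [16.0, -55.9, 54.6], [32.0, -55.8, 54.7], [48.0, -56.2, 54.6], [64.0, -56.2, 54.3], [80.0, -56.3, 54.5], [96.0, -56.2, 54.5], [112.0, -56.3, 54.4]]
edge [-4.20000e-03 -5.57588e+01]
edge [-3.10000e-03  5.47014e+01]
tail x -0.40602101371127886 tcp [710.2 114.5 179.5] pitch -5.12
-80 4 [-91.1 -90.6] 68.1
-60 29 [-90.8 -89.2] 69.6
-40 61 [-91.4 -88.5] 70.0
-20 104 [-91.3  88.3] 70.2
0 100 [-91.3  88.6] 70.9
rail bits 0 []
```

View pics/s2.png

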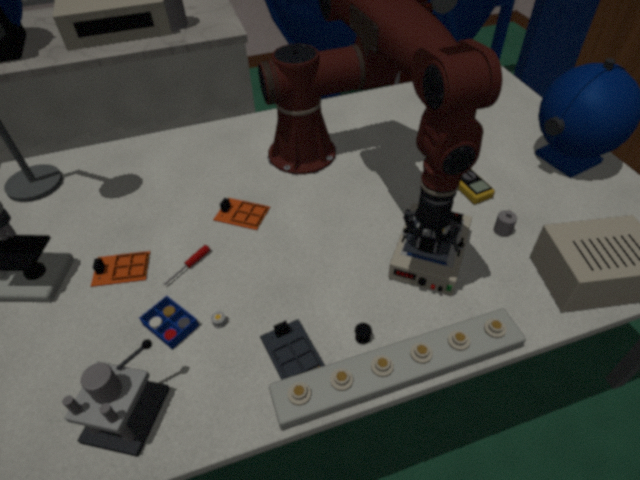

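```bash
python3 -m inch '{"grip":[0.03,0.03,0.03,0.03,0.03,0.03,0.03,0.03],"xyz":[[0.006,-0.005,-0.004],[0.006,-0.0045,-0.012],[0.0055,-0.0042,-0.018],[0,0,-0.018],[0,0,-0.014],[0,0,-0.009],[0,0,-0.005],[0,0,0]],"yaw":[0.003,0,0,0,0,0,0,0]}'
python3 - <<'E'
from h import *
W=edges(140.15)
im,d,K,V=snap('scene'); cv2.imwrite('pics/s3.png',cv2.resize(im[190:310,340:500,::-1],None,fx=5,fy=5,interpolation=cv2.INTER_CUBIC))
tilt('wrist','w3',140)
W=cloud(*snap('wrist')[1:]); np.save('w3.npy',W)
a=np.deg2rad(140.15); A=np.array([[np.cos(a),np.sin(a)],[-np.sin(a),np.cos(a)]]); O=np.array([606.9,201.5])
q=(W[...,:2]-O)@A.T; X,Y,z=q[...,0],q[...,1],W[...,2]
for x0 in range(-120,120,20):
    k=(abs(X-x0)<10)&(z>60)&(z<76)
    if k.sum(): print(x0,k.sum(),np.percentile(Y[k],[.5,99.5]).round(1),np.median(z[k]).round(1))
E
```

```text
time_s: 9.2
eef_pos: [727.7, 101.5, 99.4]
tool_rot: [-1.571, -0.0, 0.876]
wrist_force: [0.2, -0.2, -3.9]
gripper_width: 34.5
[[0.0, -55.7, 54.8], [16.0, -55.9, 54.8], [32.0, -55.7, 54.7], [48.0, -55.8, 54.8], [64.0, -55.7, 54.9], [80.0, -55.8, 54.6], [96.0, -55.7, 54.6], [112.0, -56.1, 54.6]]
edge [-4.00000e-04 -5.57152e+01]
edge [-8.00000e-04  5.47631e+01]
tail x 0.017403462869044577 tcp [728.  101.5  99.8] pitch -5.1
flange1 (3172, array([-0.0891, -5.264 ]))
flange-1 (2803, array([-0.0895, -5.1794]))
led [np.float64(11.0), np.float64(11.0), np.float64(14.8), np.float64(14.9)]
pitch_led_deg -5.12
nose_h 78.58768069837791
tcp [728.2 101.5 100.1]
f [ 0.3 -0.4 -3.3]
rot [-1.572e+00 -1.000e-03  8.760e-01]
t 9.35
-120 2352 [-89.4  87.4] 70.8
-100 4731 [-89.3  87.5] 70.9
-80 5385 [-89.5  87.5] 71.0
-60 6304 [-89.5  87.4] 71.1
-40 7261 [-89.5  87.4] 71.1
-20 164 [-89.7  87.6] 70.8
```

View pics/s3.png

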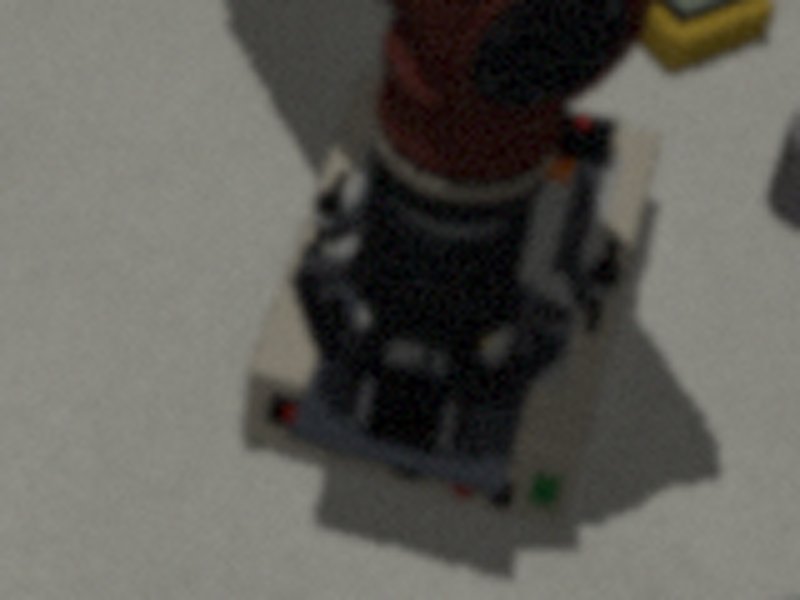

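View pics/w3.png

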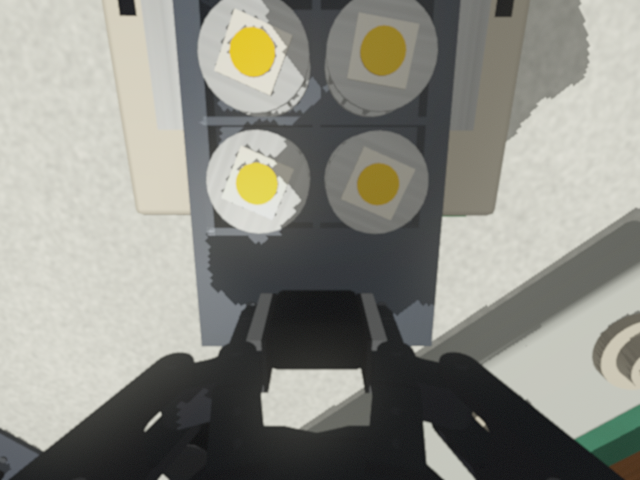

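```bash
python3 -m inch '{"grip":[0.03,0.03,0.03,0.03,0.03,0.03,0.03],"xyz":[[-0.003,0.0025,-0.0015],[-0.0077,0.0064,-0.0009],[-0.0077,0.0064,-0.0009],[-0.0077,0.0064,-0.0009],[-0.0077,0.0064,-0.0009],[-0.0046,0.0039,-0.0007],[0,0,0]],"yaw":[0,0,0,0,0,0,0]}'
python3 - <<'E'
from h import *
edges(140.15); W=tilt('wrist','w4',140.15)
E
```

```text
time_s: 10.28
eef_pos: [689.1, 133.8, 93.6]
tool_rot: [-1.571, -0.0, 0.876]
wrist_force: [0.8, -0.3, -3.5]
gripper_width: 34.6
[[8.0, -55.4, 54.1], [24.0, -55.7, 54.7], [40.0, -55.6, 54.8], [56.0, -55.7, 54.5], [72.0, -55.5, 54.6], [88.0, -54.6, 53.6], [104.0, -60.7, 59.5], [120.0, -62.0, 62.0]]
edge [-3.930e-02 -5.395e+01]
edge [4.43000e-02 5.26631e+01]
tail x 5.443676100732516 tcp [689.4 133.5  93.7] pitch 0.05
flange1 (4007, array([-8.100e-03, -9.041e+00]))
flange-1 (3420, array([-0.0169, -8.4858]))
led [np.float64(11.1), np.float64(11.1), np.float64(14.9), np.float64(14.9)]
pitch_led_deg -5.05
nose_h 72.20425683051474
tcp [689.6 133.3  93.6]
f [ 0.1  0.2 -3.7]
rot [-1.571 -0.     0.876]
t 10.375
```

```bash
python3 -m inch '{"grip":[0.03,0.03,0.03,0.03,0.03,0.03,0.03],"xyz":[[-0.0038,0.0032,-0.0005],[-0.0077,0.0064,-0.0009],[-0.0077,0.0064,-0.0009],[-0.0046,0.0038,-0.0004],[-0.0046,0.0038,0],[-0.0023,0.0019,0],[0,0,0]],"yaw":[0,0,0,0,0,0,0]}'
python3 - <<'E'
from h import *
tilt('wrist','w5',140.15)
E
```

```text
time_s: 11.25
eef_pos: [658.5, 159.2, 91.0]
tool_rot: [-1.57, -0.0, 0.876]
wrist_force: [-0.0, 1.0, -0.5]
gripper_width: 34.5
flange1 (4651, array([-0.0314, -4.7612]))
flange-1 (3986, array([-0.0401, -4.5404]))
led [np.float64(11.8), np.float64(11.7), np.float64(15.3), np.float64(15.3)]
pitch_led_deg -4.72
nose_h 70.19807765784637
tcp [658.5 159.2  90.8]
f [-1.   0.5  0.4]
rot [-1.57  -0.     0.876]
t 11.3
```

```bash
python3 -m inch '{"grip":[0.03,0.03,0.03],"xyz":[[0,0,0],[0,0,-0.0012],[0,0,0]],"yaw":[0,0,0]}' 40
python3 - <<'E'
from h import *
tilt('wrist','w6',140.15)
E
```

```text
time_s: 11.68
eef_pos: [658.7, 159.0, 89.9]
tool_rot: [-1.571, -0.0, 0.876]
wrist_force: [-1.3, 1.3, 2.8]
gripper_width: 34.3
flange1 (4727, array([-0.024, -4.634]))
flange-1 (4078, array([-0.0332, -4.371 ]))
led [np.float64(12.5), np.float64(12.5), np.float64(15.7), np.float64(15.7)]
pitch_led_deg -4.26
nose_h 70.30554906645057
tcp [658.7 159.   89.9]
f [-0.4  1.1  3. ]
rot [-1.571 -0.     0.876]
t 11.725
```

```bash
python3 -m inch '{"grip":[0.03,0.03,0.03,0.03],"xyz":[[0,0,0],[-0.0031,0.0026,0],[-0.0046,0.0038,0],[0,0,0]],"yaw":[0,0,0,0]}' 100
python3 -m inch '{"grip":[0.03,0.03],"xyz":[[-0.0023,0.0019,0],[0,0,0]],"yaw":[0,0]}'
python3 -m inch '{"grip":[0.03,0.03],"xyz":[[-0.0023,0.0019,0],[0,0,0]],"yaw":[0,0]}'
```

```text
time_s: 12.22
eef_pos: [651.8, 164.9, 90.4]
tool_rot: [-1.573, -0.001, 0.876]
wrist_force: [4.8, -2.1, 3.3]
gripper_width: 34.5
time_s: 12.48
eef_pos: [650.3, 166.2, 90.7]
tool_rot: [-1.574, -0.001, 0.875]
wrist_force: [6.2, -4.9, 4.0]
gripper_width: 34.2
time_s: 12.72
eef_pos: [648.4, 167.8, 90.9]
tool_rot: [-1.575, -0.001, 0.875]
wrist_force: [6.9, -6.3, 5.2]
gripper_width: 33.9
```

```bash
python3 -m inch '{"grip":[0.03,0.03],"xyz":[[-0.0015,0.0013,0],[0,0,0]],"yaw":[0,0]}'
python3 -m inch '{"grip":[0.03,0.03],"xyz":[[-0.0015,0.0013,0],[0,0,0]],"yaw":[0,0]}'
python3 - <<'E'
from h import *
tilt('wrist','w7',140.15)
im,d,K,V=snap('wrist'); cv2.imwrite('pics/w7.png',im[:,:,::-1])
E
```

```text
time_s: 12.98
eef_pos: [647.1, 168.8, 90.9]
tool_rot: [-1.576, -0.001, 0.875]
wrist_force: [7.8, -6.3, 4.5]
gripper_width: 34.4
time_s: 13.22
eef_pos: [645.8, 169.9, 91.0]
tool_rot: [-1.576, -0.001, 0.875]
wrist_force: [8.8, -8.3, 5.1]
gripper_width: 34.5
flange1 (4743, array([-0.0528, -3.0934]))
flange-1 (4026, array([-0.0569, -3.0125]))
led [np.float64(11.6), np.float64(11.6), np.float64(15.2), np.float64(15.2)]
pitch_led_deg -4.79
nose_h 70.20337122340419
tcp [645.8 169.9  91. ]
f [ 8.5 -7.5  4.8]
rot [-1.576e+00 -1.000e-03  8.740e-01]
t 13.275
```

View pics/w7.png

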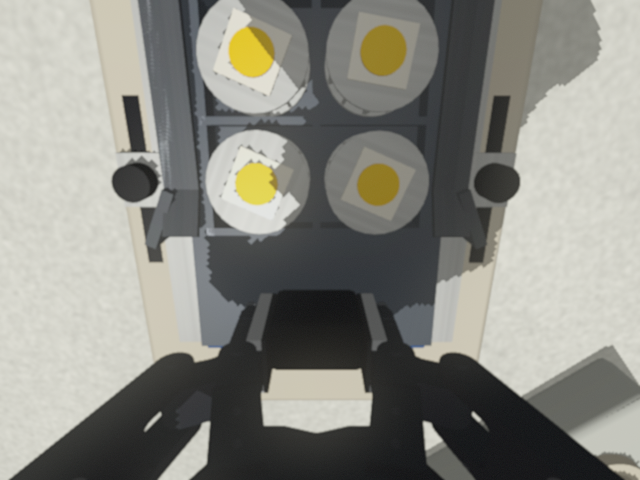

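Run:
```python
from h import *
im=cv2.imread('pics/w7.png'); k=eyes.get_calibration('wrist'); K=np.array(k['camera_matrix']);V=np.array(k['view'])
C=np.linalg.inv(V); t=sensors.observe()['eef_pos']
a=np.deg2rad(140.15); A=np.array([[np.cos(a),np.sin(a)],[-np.sin(a),np.cos(a)]]); O=np.array([606.9,201.5])
def hit(u,v,z):
    r=C[:3,:3]@np.linalg.inv(K)@[u,v,1]; p=C[:3,3]+r*(z-C[2,3])/r[2]; return (A@(p[:2]-O)).round(1)
for c in (205,215,225,420,428):
    print('col',c,[(v,*im[v,c]) for v in range(340,356)])
for c in (300,330): print('front',c,[(v,*im[v,c]) for v in range(392,404)])
print('tcp',A@(t[:2]-O))
print('front edge',[hit(u,398.5,70) for u in (280,350)])
for v in (344,346,347,348,349,350): print(v,'tail top z86',hit(215,v,85.5),'lip z79',hit(215,v,79),'deck',hit(215,v,70))
```

```text
col 205 [(340, np.uint8(127), np.uint8(123), np.uint8(118)), (341, np.uint8(128), np.uint8(124), np.uint8(120)), (342, np.uint8(127), np.uint8(124), np.uint8(119)), (343, np.uint8(125), np.uint8(121), np.uint8(116)), (344, np.uint8(129), np.uint8(127), np.uint8(123)), (345, np.uint8(145), np.uint8(152), np.uint8(152)), (346, np.uint8(169), np.uint8(184), np.uint8(188)), (347, np.uint8(181), np.uint8(198), np.uint8(203)), (348, np.uint8(184), np.uint8(201), np.uint8(206)), (349, np.uint8(183), np.uint8(200), np.uint8(205)), (350, np.uint8(182), np.uint8(200), np.uint8(205)), (351, np.uint8(182), np.uint8(200), np.uint8(205)), (352, np.uint8(182), np.uint8(199), np.uint8(204)), (353, np.uint8(182), np.uint8(199), np.uint8(204)), (354, np.uint8(182), np.uint8(200), np.uint8(204)), (355, np.uint8(182), np.uint8(199), np.uint8(204))]
col 215 [(340, np.uint8(127), np.uint8(123), np.uint8(118)), (341, np.uint8(126), np.uint8(123), np.uint8(117)), (342, np.uint8(128), np.uint8(123), np.uint8(118)), (343, np.uint8(126), np.uint8(123), np.uint8(118)), (344, np.uint8(127), np.uint8(121), np.uin
[... 4152 characters left out ...]
), np.uint8(202)), (401, np.uint8(198), np.uint8(208), np.uint8(208)), (402, np.uint8(201), np.uint8(210), np.uint8(210)), (403, np.uint8(202), np.uint8(212), np.uint8(212))]
tcp [-50.05771457  -0.68179605]
front edge [array([-120.1,   19.6]), array([-120.2,  -20.2])]
344 tail top z86 [-72.3  47.9] lip z79 [-77.   50.1] deck [-83.5  53.1]
346 tail top z86 [-73.5  48.1] lip z79 [-78.2  50.2] deck [-84.7  53.2]
347 tail top z86 [-74.1  48.1] lip z79 [-78.8  50.3] deck [-85.4  53.2]
348 tail top z86 [-74.6  48.2] lip z79 [-79.4  50.3] deck [-86.   53.3]
349 tail top z86 [-75.2  48.2] lip z79 [-80.   50.4] deck [-86.6  53.4]
350 tail top z86 [-75.8  48.3] lip z79 [-80.6  50.4] deck [-87.3  53.4]
```

```bash
python3 -m inch '{"grip":[0.03,0.03],"xyz":[[-0.0012,0.001,-0.0008],[0,0,0]],"yaw":[0,0]}'
python3 -m inch '{"grip":[0.03,0.03],"xyz":[[-0.0012,0.001,0],[0,0,0]],"yaw":[0,0]}'
python3 - <<'E'
from h import *
tilt('wrist','w8',140.15)
im=cv2.imread('pics/w8.png').astype(int)
for c in (215,420): print([(v,im[v,c,0]-im[v,c,2],im[v,c,2]) for v in range(340,356)])
E
```

```text
time_s: 13.58
eef_pos: [645.0, 170.7, 90.7]
tool_rot: [-1.577, -0.001, 0.874]
wrist_force: [8.1, -9.6, 7.3]
gripper_width: 34.5
time_s: 13.82
eef_pos: [644.0, 171.5, 90.8]
tool_rot: [-1.578, -0.002, 0.874]
wrist_force: [9.5, -9.9, 7.0]
gripper_width: 34.1
flange1 (4767, array([-0.0539, -2.8721]))
flange-1 (4063, array([-0.0575, -2.765 ]))
led [np.float64(11.7), np.float64(11.8), np.float64(15.3), np.float64(15.3)]
pitch_led_deg -4.72
nose_h 70.18085449075915
tcp [644.  171.5  90.8]
f [  9.4 -11.    7.1]
rot [-1.578e+00 -1.000e-03  8.740e-01]
t 13.875
[(340, np.int64(9), np.int64(118)), (341, np.int64(10), np.int64(116)), (342, np.int64(9), np.int64(117)), (343, np.int64(9), np.int64(117)), (344, np.int64(15), np.int64(114)), (345, np.int64(35), np.int64(101)), (346, np.int64(66), np.int64(80)), (347, np.int64(84), np.int64(67)), (348, np.int64(88), np.int64(62)), (349, np.int64(88), np.int64(61)), (350, np.int64(62), np.int64(88)), (351, np.int64(16), np.int64(145)), (352, np.int64(-13), np.int64(187)), (353, np.int64(-22), np.int64(204)), (354, np.int64(-23), np.int64(207)), (355, np.int64(-22), np.int64(199))]
[(340, np.int64(11), np.int64(97)), (341, np.int64(11), np.int64(96)), (342, np.int64(10), np.int64(96)), (343, np.int64(9), np.int64(98)), (344, np.int64(19), np.int64(95)), (345, np.int64(50), np.int64(80)), (346, np.int64(78), np.int64(66)), (347, np.int64(92), np.int64(57)), (348, np.int64(95), np.int64(54)), (349, np.int64(93), np.int64(54)), (350, np.int64(66), np.int64(85)), (351, np.int64(17), np.int64(143)), (352, np.int64(-14), np.int64(186)), (353, np.int64(-23), np.int64(203)), (354, np.int64(-23), np.int64(205)), (355, np.int64(-23), np.int64(205))]
```

```bash
python3 -m inch '{"grip":[0.03,0.03,0.03,0.03,0.03,0.03],"xyz":[[0,0,0],[0.0004,-0.0003,-0.0018],[0.0004,-0.0003,-0.002],[0.0004,-0.0003,-0.002],[0.0003,-0.0003,-0.002],[0,0,0]],"yaw":[0,0,0,0,0,0]}' 25
python3 - <<'E'
from h import *
tilt('wrist','w9',140.15)
im=cv2.imread('pics/w9.png').astype(int)
for c in (215,420): print([(v,int(im[v,c,0]-im[v,c,2])) for v in range(338,362)])
E
```

```text
time_s: 14.62
eef_pos: [645.7, 170.3, 83.2]
tool_rot: [-1.578, -0.002, 0.874]
wrist_force: [9.6, -10.1, 9.0]
gripper_width: 34.2
flange1 (5566, array([-0.0159,  0.2403]))
flange-1 (4925, array([-0.0212,  0.5067]))
led [np.float64(17.8), np.float64(17.8), np.float64(18.8), np.float64(18.8)]
pitch_led_deg -1.33
nose_h 70.36038363891961
tcp [645.7 170.2  83.2]
f [  9.1 -11.3   8.7]
rot [-1.578 -0.002  0.874]
t 14.675
[(338, 10), (339, 10), (340, 10), (341, 14), (342, 21), (343, 29), (344, 30), (345, 30), (346, 32), (347, 42), (348, 61), (349, 76), (350, 86), (351, 89), (352, 90), (353, 89), (354, 88), (355, 84), (356, 66), (357, 35), (358, 8), (359, 0), (360, 0), (361, 0)]
[(338, 13), (339, 12), (340, 13), (341, 20), (342, 29), (343, 36), (344, 37), (345, 38), (346, 39), (347, 52), (348, 68), (349, 83), (350, 89), (351, 93), (352, 93), (353, 94), (354, 92), (355, 92), (356, 90), (357, 70), (358, 38), (359, 10), (360, 1), (361, 0)]
```

```bash
python3 -m inch '{"grip":[0.03,0.03,0.03],"xyz":[[0.0003,-0.0002,-0.0015],[0.0002,-0.0002,-0.0015],[0,0,0]],"yaw":[0,0,0]}' 25
python3 - <<'E'
from h import *
tilt('wrist','w10',140.15)
E
```

```text
time_s: 15.05
eef_pos: [646.3, 169.8, 80.0]
tool_rot: [-1.578, -0.002, 0.874]
wrist_force: [9.3, -10.4, 6.8]
gripper_width: 34.5
flange1 (5937, array([3.0000e-04, 1.4695e+00]))
flange-1 (5254, array([-0.004 ,  1.6628]))
led [np.float64(20.4), np.float64(20.4), np.float64(20.4), np.float64(20.4)]
pitch_led_deg -0.0
nose_h 70.37023508408066
tcp [646.2 169.7  80. ]
f [11.1 -9.6  6.4]
rot [-1.578 -0.002  0.874]
t 15.1
```

```bash
python3 -m inch '{"grip":[0.03,0.03,0.03,0.03],"xyz":[[0.0012,-0.001,-0.0003],[0.0012,-0.001,0],[0.0012,-0.001,0],[0,0,0]],"yaw":[0,0,0,0]}' 25
python3 - <<'E'
from h import *
tilt('wrist','w11',140.15)
im=cv2.imread('pics/w11.png').astype(int)
for c in (215,420): print([(v,int(im[v,c,0]-im[v,c,2])) for v in range(336,364,1)])
E
```

```text
time_s: 15.6
eef_pos: [646.5, 169.7, 79.9]
tool_rot: [-1.571, -0.001, 0.876]
wrist_force: [-10.0, 1.4, 18.4]
gripper_width: 34.3
flange1 (5843, array([9.0000e-04, 1.3524e+00]))
flange-1 (5273, array([-0.0028,  1.5764]))
led [np.float64(20.4), np.float64(20.4), np.float64(20.4), np.float64(20.3)]
pitch_led_deg 0.07
nose_h 70.40127290402563
tcp [646.5 169.7  80. ]
f [-9.2  1.4 18.4]
rot [-1.571e+00 -1.000e-03  8.760e-01]
t 15.65
[(336, 10), (337, 10), (338, 10), (339, 11), (340, 15), (341, 22), (342, 30), (343, 33), (344, 33), (345, 30), (346, 31), (347, 31), (348, 31), (349, 37), (350, 53), (351, 71), (352, 83), (353, 90), (354, 91), (355, 85), (356, 68), (357, 36), (358, 9), (359, -1), (360, 0), (361, -1), (362, 1), (363, 0)]
[(336, 11), (337, 11), (338, 11), (339, 8), (340, 3), (341, 11), (342, 24), (343, 37), (344, 36), (345, 36), (346, 37), (347, 38), (348, 38), (349, 39), (350, 49), (351, 69), (352, 84), (353, 89), (354, 93), (355, 92), (356, 90), (357, 74), (358, 44), (359, 12), (360, 0), (361, 0), (362, 1), (363, 1)]
```

```bash
python3 -m inch '{"grip":[0.03,0.03],"xyz":[[-0.0012,0.0006,0.0008],[0,0,0]],"yaw":[0,0]}' 25
python3 -m inch '{"grip":[0.04,0.06,0.075,0.075,0.075],"xyz":[[0,0,0],[0,0,0],[0,0,0],[0,0,0],[0,0,0]],"yaw":[0,0,0,0,0]}' 25
python3 - <<'E'
from h import *
tilt('wrist','w12',140.15)
im=cv2.imread('pics/w12.png').astype(int)
for c in (215,420): print([(v,int(im[v,c,0]-im[v,c,2])) for v in range(336,364,2)])
E
```

```text
time_s: 15.9
eef_pos: [646.5, 169.6, 80.0]
tool_rot: [-1.573, -0.002, 0.876]
wrist_force: [1.4, 0.0, 8.6]
gripper_width: 34.3
time_s: 16.52
eef_pos: [645.3, 169.7, 78.4]
tool_rot: [-1.571, 0.0, 0.876]
wrist_force: [-1.1, 0.3, -0.4]
gripper_width: 74.8
flange1 (6329, array([-0.0044,  3.7664]))
flange-1 (4926, array([-0.0081,  3.1303]))
led [np.float64(21.8), np.float64(21.8), np.float64(21.7), np.float64(21.5)]
pitch_led_deg 0.27
nose_h 70.43504395297423
tcp [645.4 169.7  78.5]
f [0.4 0.2 0.3]
rot [-1.571 -0.     0.876]
t 16.575
[(336, -2), (338, -4), (340, -3), (342, -2), (344, -2), (346, -4), (348, -4), (350, -2), (352, -4), (354, -4), (356, -4), (358, -3), (360, -3), (362, -3)]
[(336, -2), (338, -1), (340, -3), (342, -4), (344, -2), (346, -3), (348, -3), (350, -2), (352, -1), (354, -2), (356, -4), (358, -4), (360, -4), (362, -3)]
```

```bash
python3 -m inch '{"grip":[0.075,0.075,0.075,0.075,0.075,0.075,0.075,0.075],"xyz":[[0,0,0.01],[0,0,0.03],[0,0,0.05],[0,0,0.05],[0,-0.03,0.02],[0,-0.05,0],[0,-0.05,0],[0,0,0]],"yaw":[0,0,0,0,0,0,0,0]}'
python3 - <<'E'
from h import *
im,d,K,V=snap('wrist'); W=cloud(d,K,V)
a=np.deg2rad(140.15); A=np.array([[np.cos(a),np.sin(a)],[-np.sin(a),np.cos(a)]]); O=np.array([606.9,201.5])
q=(W[...,:2]-O)@A.T; X,Y,z=q[...,0],q[...,1],W[...,2]
for nm,(x0,x1,y0,y1) in dict(tailL=(-70,-50,25,45),tailR=(-70,-50,-45,-25),midL=(-40,-26,-42,42),deckL=(-60,0,62,80),deckR=(-60,0,-80,-62)).items():
    k=(X>x0)&(X<x1)&(Y>y0)&(Y<y1); print(nm,k.sum(),np.nanmedian(z[k]).round(1))
for lx in (49,6):
    for ly in (21.5,-21.5):
        k=np.hypot(X-lx,Y-ly)<13; print('led',lx,ly,k.sum(),np.nanmedian(z[k]).round(1))
p=np.clip(im[:,:,::-1],0,255); cv2.imwrite('pics/f_w.png',p)
s=snap('scene')[0]; print(sensors.observe()['eef_pos'])
cv2.imwrite('pics/f.png',np.vstack([p[:,:].copy()[40:440],cv2.resize(s[180:330,330:570,::-1],(640,400))])[:, :] if 0 else np.hstack([cv2.resize(p,(400,300)),cv2.resize(s[190:310,350:510,::-1],(400,300))]))
E
```

```text
time_s: 17.58
eef_pos: [645.5, 36.4, 239.4]
tool_rot: [-1.572, -0.0, 0.872]
wrist_force: [0.1, -0.1, -0.3]
gripper_width: 75.1
tailL 633 75.0
tailR 451 75.0
midL 2049 75.0
deckL 1940 71.5
deckR 1778 71.8
led 49 21.5 0 nan
led 49 -21.5 0 nan
led 6 21.5 1356 100.3
led 6 -21.5 1444 100.3
[645.46876814  39.43739954 239.23574199]
  return np.nanmean(a, axis, out=out, keepdims=keepdims)
```

View pics/f.png

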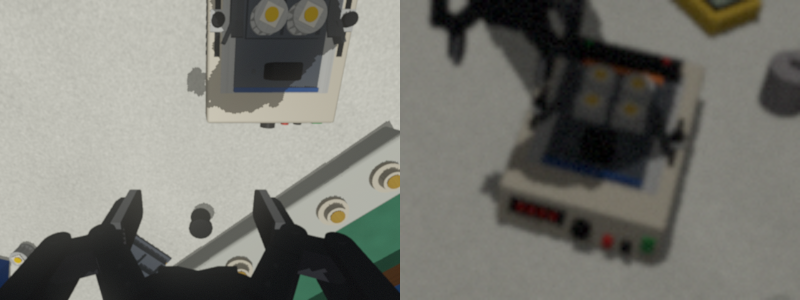

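The last picture shows the tray lying flat behind the blue lip, with all four LEDs in place. The gripper is well clear, so I'm handing in.

```bash
python3 -c "
from bench import bot
print(bot.job_done())"
```

```text
the job is handed in; nothing more can be done
None
```

The loaded tray is in the dock, lying flat on the deck behind the blue lip. I've let go of it and handed the job in at about 17.7 s of the 51 s allowed; no verdict was reported.

**How it went in:** The arm cannot tilt the tool. I gripped the block across the tray's y axis and let the nose sag at a light 20 N grip, then firmed up and trimmed the tilt to about 4.3°. It went over the lip, under the rails and against the springs. I then laid the tail down by letting the tray turn in the pads at 25 N, eased it back onto the lip and released.

**Last checks:**
- **Seating:** The tray plate reads 75.0 mm high at the tail on both sides and in the middle. The deck beside it reads 71.5 to 71.8 mm, so the plate is flat on the deck. The tail is at the lip.
- **Modules:** All four show in the final scene picture. The two tail-side ones measured 100.3 mm high, as expected. The two nose-side ones were out of the wrist camera's view at the end, but they measured level and seated just after release.
- **Forces:** The highest reading was about 21 N at the wrist, for a moment while the tail bore on the lip. The push against the springs read about 14 N, more than the 8 N given; I put the rest down to friction.

**What disagreed:**
- The cameras differed by up to about 4 mm on the dock along x. I judged whether the tail was past the lip from the wrist pictures instead.
- The tilt crept up to about 4.8° late in the push, still under the 5° limit.

I did not re-measure the other things on the bench. I did not reach for or grip any of them.

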